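# Find the size of a plug in a stepped gauge

## Robot

A 6-joint arm with a two-finger parallel gripper is mounted at the origin on a cart in front of the work surface, level with it; the furniture and walls round the work are solid. World frame = base frame: x ahead of the robot, y to its left, z up, the work surface at z = 0. Lengths are in mm, angles in rad, forces in N, time in s.
With the tool pointing down it reaches from about 325 to 775 mm from the base axis. Payload 5.5 kg.
Tool frame: the origin (TCP) lies on the centre line of the jaws, within the pads' length; the fingertips stand 14 mm ahead of it and the grasp point (between the pads) lies 5 mm behind it; z points along the fingers, x is the direction in which the jaws open and shut, and the axes are right-handed (so a half turn about z gives the same grasp; the last joint's range is limited). The gripper opens to 88 mm and grips with 3 to 60 N. Pads are 20 mm wide; open, the fingers measure 115 mm over their backs; the gripper's body (75 mm by 178 mm) begins 61 mm behind the grasp point.
Start: joints at [1.188, 0.091, 1.231, -0, 1.82, -0.057], TCP at [192.045, 568.45, 236.631] pointing down, gripper open.
Joint ranges: [-2.87, 2.87], [-0.86, 2.18], [0.17, 2.46], [-1.51, 4.65], [0.06, 2.69], [-2.65, 2.65]. Speed limits (rad/s): [2.57, 2.57, 3.01, 3.14, 3.14, 3.14].

## Interface

Orientations are given as a 3x3 rotation matrix whose columns are the frame's x, y, z axes.
In Python, from cell import observe, camera, camera_params, finish_job, search_frame gives the robot as it stands. The module is installed in compiled form; this text tells all that it offers.
- The arm moves only by the tool arm_command, never from a script. Its argument "increments" is a list of rows, each an object with "gripper": the opening, from 0 (shut) to 1 (fully open); "linear": the shift along the tool's x, y, z in cm, a list of three; "delta_rot": the turn, a rotation vector about the tool's x, y, z in degrees, a list of three. In form: [{"gripper": gripper, "linear": [tx, ty, tz], "delta_rot": [rx, ry, rz]}, ...]. A call has 1 to 8 rows; each row shifts and turns the commanded pose from where the row before left it, along the tool's axes as they then stand; what a row does not reach is not made up. A row lasts 1/8 s, in which the tool goes at most 62.5 mm and 10.7 degrees, less where a joint would pass 70% of its speed; a pose out of reach is approached as far as the arm can. A call with a gripper value outside its range is refused whole. The fingers move at their own pace and stop on an object; "newtons" is the grip in N (left out, the last holds). Time passes only in rows, so rows that do not move let the fingers close. It gives the time, the measured TCP pose, the force and the opening at its end, in the units of the state.
- observe(): the state, without advancing time (a new reading comes with each control period).
- camera(name): name is "scene" or "top" or "wrist"; returns the picture (480x640x3 uint8, blue, green, red); there is no depth.
- camera_params(name): a dict with "fovy" (degrees; the focal length in pixels is half the picture's height over the tangent of half this angle, whatever the lens; pixels are square), "cx", "cy" (the principal point, pixels), "pose" (4x4, takes a point from camera to world coordinates). Camera axes: x right, y up, looking along -z (the intrinsics and any distortion apply to the point x, -y, -z); pixel columns grow to the right and rows downward; lengths in mm; the calibration is good to about 2 mm. A picture is of the moment at which its call begins: read the wrist's pose just before it. camera_params takes no time and is no camera call; for the wrist camera it gives the pose at the moment of the call.
- finish_job(): hands the job in, once; it reports no verdict.
Trained networks look in the newest picture that a camera, given by its name, has taken for a name from the list of things; names that differ only in an ending like _2 or _b are one class to them, and where a whole thing is asked for, a point or a joint stands for the part that bears it (a point fixed in the world has none). Each returns a list of dicts, best first, with "confidence" (0 to 1); they miss things now and then, are a little off and sometimes report something else, mostly with a low value. They report only what shows in the picture. A call takes as long as a camera call. They do not tell look-alikes from the thing itself.
- search_frame(camera, target): "extent" ([left, top, width, height] as shares, 0 to 1, of the picture: columns of its width, rows of its height, round what is visible of it).
The state is a dict: "t": time; "q": joint angles; "qd": joint speeds; "tau": joint torques, N m; "eef_pos": TCP position; "ee_rot": TCP orientation; "force": force on the tool from outside, world axes, zero at the start; "wrist_torque": the same for the moment, N m; "finger_gap": opening from 0.0 (shut) to 1.0 (fully open).
Only numpy, scipy, OpenCV 4.12 (cv2) and the standard library are available. Lean on these libraries where they do the work, as an engineer would, in place of code of your own. Each camera call takes 0.05 s, during which the arm holds its last target. There are 200 camera calls.

## Task

Take the white plug that stands alone on the black rubber pad by its knob and find its size in the stepped gauge: set it gently on the smallest bore, then on the next larger, and so on in order without leaving any out, feeling about a little on each, until it enters one. Never press hard; leave it released and fully home, disc flush, in that bore, the smallest that it enters, and leave the two plugs in the tray, and everything else on the bench, where they are.

Things in the scene. Friction and masses are not known exactly. Their poses are not given: they have to be found in the camera images.
- gauge: Stepped gauge: aluminium bar 50 mm wide (x axis), 184 mm long (y), on soft rubber mounts over a fixed dark base plate 58 x 216 x 6 mm. The bar's top is a staircase of four steps 46 mm long, 34, 38, 42, 46 mm above the bench from its +y (left) end, one bore in each, smallest in the lowest. Pressed, the bar sinks 1 mm per 3 N, 7 mm at most, springs back. Origin: base underside centre; yaw within 0.35
- gauge_bore1 (a point): Nominal centre of the mouth of bore 1, a point fixed to the base plate, level with the unpressed step; axes as the gauge. The bar is clamped up to 4 mm off centre either way along the gauge's x axis (not along y), the same for all bores, so the real centre must be found by feel. Bore 21.5 mm in diameter, 14 mm deep, flat floor, 0.6 mm chamfer
- gauge_bore2 (a point): Nominal centre of the mouth of bore 2, a point fixed to the base plate, level with the unpressed step; axes as the gauge. The bar is clamped up to 4 mm off centre either way along the gauge's x axis (not along y), the same for all bores, so the real centre must be found by feel. Bore 25.5 mm in diameter, 14 mm deep, flat floor, 0.6 mm chamfer
- gauge_bore3 (a point): Nominal centre of the mouth of bore 3, a point fixed to the base plate, level with the unpressed step; axes as the gauge. The bar is clamped up to 4 mm off centre either way along the gauge's x axis (not along y), the same for all bores, so the real centre must be found by feel. Bore 29.5 mm in diameter, 14 mm deep, flat floor, 0.6 mm chamfer
- gauge_bore4 (a point): Nominal centre of the mouth of bore 4, a point fixed to the base plate, level with the unpressed step; axes as the gauge. The bar is clamped up to 4 mm off centre either way along the gauge's x axis (not along y), the same for all bores, so the real centre must be found by feel. Bore 33.5 mm in diameter, 14 mm deep, flat floor, 0.6 mm chamfer
- pad_top (a point): Centre of the top face of the square black rubber pad, 80 x 80 x 3 mm, fixed to the bench, on the right in front. The one plug to be gauged stands upright on it, within 20 mm of this point
- tray: Shallow grey tray, 64 x 116 mm with a 10 mm rim, fixed, farther back on the right; the two other plugs stand in it and stay there. Origin: underside centre
- plug_a_knob (a point): Middle of the grip knob of white plug a, on the axis, 28 mm above the plug's underside. Plug: round disc 14 mm thick, on it a round knob 18 mm in diameter and 28 mm tall (42 mm in all); about 80 g. The plugs differ only in the disc. Which plug stands on the pad differs from start to start
- plug_a: Plug a; origin at the centre of the disc's underside, z up. The three discs are 24, 28 and 32 mm in diameter: each enters one bore with 1.5 mm to spare, is 2.5 mm too wide for the next smaller bore, and loose in larger ones. Home, the disc's top is flush with the step
- plug_b_knob (a point): Middle of the grip knob of white plug b, on the axis, 28 mm above the plug's underside. Plug: round disc 14 mm thick, on it a round knob 18 mm in diameter and 28 mm tall (42 mm in all); about 80 g. The plugs differ only in the disc. Which plug stands on the pad differs from start to start
- plug_b: Plug b; origin at the centre of the disc's underside, z up. The three discs are 24, 28 and 32 mm in diameter: each enters one bore with 1.5 mm to spare, is 2.5 mm too wide for the next smaller bore, and loose in larger ones. Home, the disc's top is flush with the step
- plug_c_knob (a point): Middle of the grip knob of white plug c, on the axis, 28 mm above the plug's underside. Plug: round disc 14 mm thick, on it a round knob 18 mm in diameter and 28 mm tall (42 mm in all); about 80 g. The plugs differ only in the disc. Which plug stands on the pad differs from start to start
- plug_c: Plug c; origin at the centre of the disc's underside, z up. The three discs are 24, 28 and 32 mm in diameter: each enters one bore with 1.5 mm to spare, is 2.5 mm too wide for the next smaller bore, and loose in larger ones. Home, the disc's top is flush with the step
- timer: Bystander, loose: white square lab timer, 62 x 62 x 18 mm, lying flat. Origin: centre of its underside
- beaker: Bystander, loose: clear beaker, 59 mm across, 72 mm high. Origin: centre of its underside
- dropper: Bystander, loose: small white dropper bottle, 44 mm across, 98 mm high. Origin: centre of its underside
- petri: Bystander, loose: clear petri dish with lid, 64 mm across, 16 mm high, lying flat. Origin: centre of its underside
There are look-alikes about, which are no part of the job. What is shaped like the plug_a but turquoise is not meant. Leave any red look-alike of the plug_b alone.

How it is judged (in metres and radians):
On the way, in this order (a step that is already met when the one before it is completed fails the run):
1. the plug has been set on bore 1 (within 8 mm of its nominal centre, touching the gauge) (((horizontal distance between plug_a and gauge_bore1 below 0.008 m and ((z of plug_a in the frame of gauge_bore1 below 0.003 m and contact force between plug_a and gauge above 0.4 N) or z of plug_a in the frame of gauge_bore1 below -0.0075 m)) or (horizontal distance between plug_b and gauge_bore1 below 0.008 m and ((z of plug_b in the frame of gauge_bore1 below 0.003 m and contact force between plug_b and gauge above 0.4 N) or z of plug_b in the frame of gauge_bore1 below -0.0075 m)) or (horizontal distance between plug_c and gauge_bore1 below 0.008 m and ((z of plug_c in the frame of gauge_bore1 below 0.003 m and contact force between plug_c and gauge above 0.4 N) or z of plug_c in the frame of gauge_bore1 below -0.0075 m)))), for 0.1 s.
2. the plug has been set on bore 2, or has entered it (((horizontal distance between plug_a and gauge_bore2 below 0.008 m and ((z of plug_a in the frame of gauge_bore2 below 0.003 m and contact force between plug_a and gauge above 0.4 N) or z of plug_a in the frame of gauge_bore2 below -0.0075 m)) or (horizontal distance between plug_b and gauge_bore2 below 0.008 m and ((z of plug_b in the frame of gauge_bore2 below 0.003 m and contact force between plug_b and gauge above 0.4 N) or z of plug_b in the frame of gauge_bore2 below -0.0075 m)) or (horizontal distance between plug_c and gauge_bore2 below 0.008 m and ((z of plug_c in the frame of gauge_bore2 below 0.003 m and contact force between plug_c and gauge above 0.4 N) or z of plug_c in the frame of gauge_bore2 below -0.0075 m)))), for 0.1 s.
3. the plug is home in bore 2 and released if it is the 24 mm one; otherwise it has been set on bore 3, or has entered it (((horizontal distance between plug_a and gauge_bore2 below 0.0065 m and z of plug_a in the frame of gauge_bore2 below -0.0125 m and angle between plug_a's own z axis and vertical below 0.08 rad and contact force between plug_a and the fingers below 0.1 N and linear speed of plug_a below 0.02 m/s) or (horizontal distance between plug_b and gauge_bore3 below 0.008 m and ((z of plug_b in the frame of gauge_bore3 below 0.003 m and contact force between plug_b and gauge above 0.4 N) or z of plug_b in the frame of gauge_bore3 below -0.0075 m)) or (horizontal distance between plug_c and gauge_bore3 below 0.008 m and ((z of plug_c in the frame of gauge_bore3 below 0.003 m and contact force between plug_c and gauge above 0.4 N) or z of plug_c in the frame of gauge_bore3 below -0.0075 m)))), for 0.1 s.
At the end, for the whole second after the job is handed in: The plug from the pad is home in the smallest bore it enters (24 mm disc in bore 2, 28 in 3, 32 in 4): within 6.5 mm of its nominal axis, at least 12.5 mm deep, tilt under 0.08 rad, released, at rest. Tray plugs moved under 20 mm, bystanders under 30 mm ((((horizontal distance between plug_a and gauge_bore2 below 0.0065 m and z of plug_a in the frame of gauge_bore2 below -0.0125 m and angle between plug_a's own z axis and vertical below 0.08 rad and contact force between plug_a and the fingers below 0.1 N and linear speed of plug_a below 0.02 m/s) and distance of each of plug_b, plug_c from where it was at the start of the episode below 0.02 m) or ((horizontal distance between plug_b and gauge_bore3 below 0.0065 m and z of plug_b in the frame of gauge_bore3 below -0.0125 m and angle between plug_b's own z axis and vertical below 0.08 rad and contact force between plug_b and the fingers below 0.1 N and linear speed of plug_b below 0.02 m/s) and distance of each of plug_a, plug_c from where it was at the start of the episode below 0.02 m) or ((horizontal distance between plug_c and gauge_bore4 below 0.0065 m and z of plug_c in the frame of gauge_bore4 below -0.0125 m and angle between plug_c's own z axis and vertical below 0.08 rad and contact force between plug_c and the fingers below 0.1 N and linear speed of plug_c below 0.02 m/s) and distance of each of plug_a, plug_b from where it was at the start of the episode below 0.02 m)) and horizontal distance between each of plug_a, plug_b, plug_c and pad_top above 0.05 m and distance of each of timer, beaker, dropper, petri from where it was at the start of the episode below 0.03 m); the robot touches nothing.
It fails at once if a plug is pressed on the gauge with more than 25 N (contact force between any of plug_a, plug_b, plug_c and gauge above 25 N).
It fails at once if the robot presses on the gauge itself with more than 25 N (contact force between any of the fingers, the arm and gauge above 25 N).
It fails at once if a plug has entered a bore that is too large for it ((horizontal distance between plug_a and gauge_bore3 below 0.009 m and z of plug_a in the frame of gauge_bore3 below -0.0085 m) or (horizontal distance between plug_a and gauge_bore4 below 0.009 m and z of plug_a in the frame of gauge_bore4 below -0.0085 m) or (horizontal distance between plug_b and gauge_bore4 below 0.009 m and z of plug_b in the frame of gauge_bore4 below -0.0085 m)).
It fails at once if a bystander has been moved 30 mm or more (distance of any of timer, beaker, dropper, petri from where it was at the start of the episode above 0.03 m).
It also fails if it takes over 70 s, if anything falls off the work surface, if the arm or the gripper's body presses on something with over 40 N, if the wrist force passes 120 N, or if a joint passes its speed limit or range.

## Working session

There is one attempt and no reset: what is moved stays moved. The work goes in short steps, Python scripts to look and compute and a tool call to move; the robot and the scene stay as the last step left them, time stands still between calls to the robot, and variables do not carry over. Pictures are saved under pics/ and viewed, about 8 in all and at most 12, crops included, and the job is handed in when it is done.

Besides the shell and the picture viewer there is one more tool, called after "Call:" by a JSON object that holds its "method" and its "body". arm_command: Moves the arm, as the interface text tells. Its arguments: {"type":"object","properties":{"increments":{"type":"array"},"newtons":{"type":"number"}},"required":["increments"]}

```bash
mkdir -p pics
cat > h.py <<'E'
import numpy as np, cv2
from cell import *
def look(n,f=None):
    im=camera(n)
    if f: cv2.imwrite('pics/'+f,im)
    return im
def ray(n,u,v,P=None):
    p=P or camera_params(n); f=240/np.tan(np.radians(p['fovy'])/2)
    T=np.array(p['pose']); d=T[:3,:3]@np.array([(u-p['cx'])/f,-(v-p['cy'])/f,-1]); return T[:3,3],d
def onz(n,u,v,z,P=None):
    o,d=ray(n,u,v,P); return o+d*(z-o[2])/d[2]
def proj(n,X,P=None):
    p=P or camera_params(n); f=240/np.tan(np.radians(p['fovy'])/2)
    T=np.array(p['pose']); c=T[:3,:3].T@(np.array(X)-T[:3,3]); return p['cx']+f*c[0]/-c[2], p['cy']-f*c[1]/-c[2]
E
python3 - <<'E'
from h import *
np.set_printoptions(precision=2,suppress=True)
for n in('scene','top'):
    look(n,n+'.png'); p=camera_params(n); print(n,{k:v for k,v in p.items()})
    for t in('plug_a','plug_a_knob','gauge','gauge_bore1','gauge_bore4','pad_top','tray'):
        for r in search_frame(n,t)[:5]:
            e=r['extent'];print(t,round(r['confidence'],2),np.array([e[0]*640,e[1]*480,e[2]*640,e[3]*480]))
E
```

```text
scene {'fovy': 53.26625620361189, 'cx': 321.55407024966433, 'cy': 233.97626719286, 'pose': array([[   0.87,    0.39,   -0.3 ,  299.11],
       [  -0.49,    0.68,   -0.54, -552.17],
       [  -0.01,    0.62,    0.78,  732.42],
       [   0.  ,    0.  ,    0.  ,    1.  ]])}
plug_a 0.72 [305.92 347.9   16.    23.62]
plug_a 0.68 [378.37 350.02  20.99  20.78]
plug_a 0.62 [381.7  314.21  10.43  22.18]
plug_a 0.57 [432.51 305.9   20.8   24.  ]
plug_a 0.53 [422.53 285.6   16.32  22.51]
plug_a_knob 0.75 [373.12 313.2   19.01  20.5 ]
plug_a_knob 0.71 [419.78 284.78  17.41  23.62]
gauge 0.58 [217.41 185.9   49.28  92.69]
gauge_bore1 0.61 [219.52 185.71  41.09  90.29]
gauge_bore4 0.61 [219.52 185.71  41.09  90.29]
pad_top 0.93 [276.61 330.72  62.59  61.1 ]
pad_top 0.62 [216.9  183.41  45.7   92.5 ]
pad_top 0.44 [433.28 310.08  19.2   25.01]
tray 0.66 [403.33 281.9   63.3   67.3 ]
tray 0.39 [307.07 347.09  18.5   26.88]
top {'fovy': 47.07564319194605, 'cx': 326.160559607641, 'cy': 228.06952998495785, 'pose': array([[   0.02,    0.98,   -0.2 ,  394.06],
       [  -1.  ,    0.02,   -0.  ,  -71.47],
       [   0.  ,    0.2 ,    0.98, 1020.19],
       [   0.  ,    0.  ,    0.  ,    1.  ]])}
plug_a 0.71 [428.93 242.59  15.81   9.79]
plug_a 0.67 [448.58 193.39  16.7   14.5 ]
plug_a 0.62 [428.93 309.12  17.73  16.32]
plug_a 0.62 [458.69 255.7   16.13  15.6 ]
plug_a 0.6 [428.42 183.12  11.33  20.02]
plug_a_knob 0.69 [427.71 236.4   17.6   21.31]
plug_a_knob 0.66 [425.79 185.81  15.68  16.51]
gauge_bore1 0.79 [202.62 276.48 123.39  65.62]
gauge_bore4 0.79 [202.62 276.48 123.39  65.62]
pad_top 0.69 [400.7  292.61  54.53  53.28]
pad_top 0.59 [155.58 207.7   37.38  35.09]
tray 0.93 [411.07 180.58  67.33  40.8 ]
```

```bash
python3 -c "
import cv2,numpy as np
"; ls pics
```

```text
scene.png
top.png
```

View pics/scene.png

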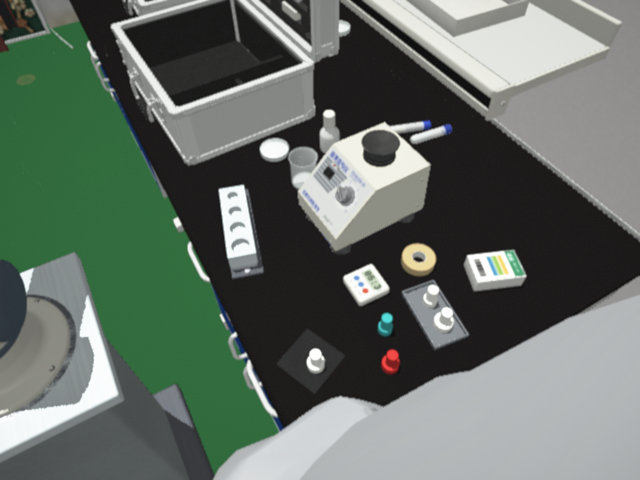

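View pics/top.png

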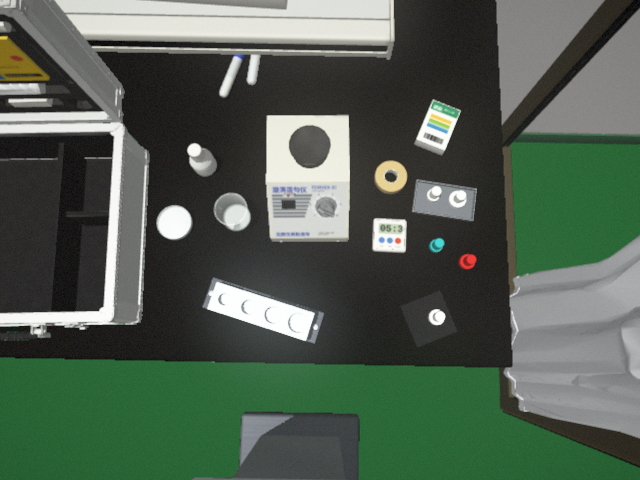

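Run:
```python
from h import *
np.set_printoptions(precision=1,suppress=True)
print('plug knob top: top',onz('top',437,313,45),'scene',onz('scene',316,352,45))
print('pad top',onz('top',429,319,3))
for n,u,v,z in(('b1',224,299,34),('b2',248,307,38),('b3',272,315,42),('b4',297,323,46)): print(n,onz('top',u,v,z))
for u,v,z in((232,195,34),(234,210,38),(236,227,42),(239,245,46)): print('sc',onz('scene',u,v,z))
t,s=cv2.imread('pics/top.png'),cv2.imread('pics/scene.png')
a=cv2.resize(t[170:350,390:490],None,fx=4,fy=4,interpolation=2)[:600]
a=cv2.resize(t[270:350,190:340],(800,427),interpolation=2)
b=cv2.resize(t[230:350,395:485],(225,300)[::1],interpolation=2)
c=cv2.resize(s[300:400,270:410],(420,300),interpolation=2)
out=np.zeros((600,800,3),np.uint8);a=cv2.resize(a,(560,299));out[:299,:560]=a;out[300:600,:225]=b;out[300:600,230:650]=c
cv2.imwrite('pics/crop.png',out)
o=observe();print(o['eef_pos'],np.array(o['ee_rot']),o['finger_gap'],o['force'])
print(camera_params('wrist'))
```

```text
plug knob top: top [ 444.1 -267.8   45. ] scene [ 440.  -271.7   45. ]
pad top [ 435.1 -261.4    3. ]
b1 [461.8 108.6  34. ]
b2 [448.4  64.7  38. ]
b3 [435.1  21.4  42. ]
b4 [422.  -23.1  46. ]
sc [460.2 108.2  34. ]
sc [447.   65.8  38. ]
sc [432.7  21.3  42. ]
sc [420.  -23.4  46. ]
[192.  568.5 236.7] [[ 0.3  0.9  0. ]
 [ 0.9 -0.3  0. ]
 [ 0.  -0.  -1. ]] 1.0020737617109583 [ 0.5  0.1 -0.3]
{'fovy': 62.30775139402814, 'cx': 312.6982824750148, 'cy': 230.04399153579683, 'pose': array([[  0.3,  -0.9,  -0.3, 123.3],
       [  0.9,   0.3,   0.1, 591.3],
       [ -0. ,  -0.3,   1. , 384.7],
       [  0. ,   0. ,   0. ,   1. ]])}
```

View pics/crop.png

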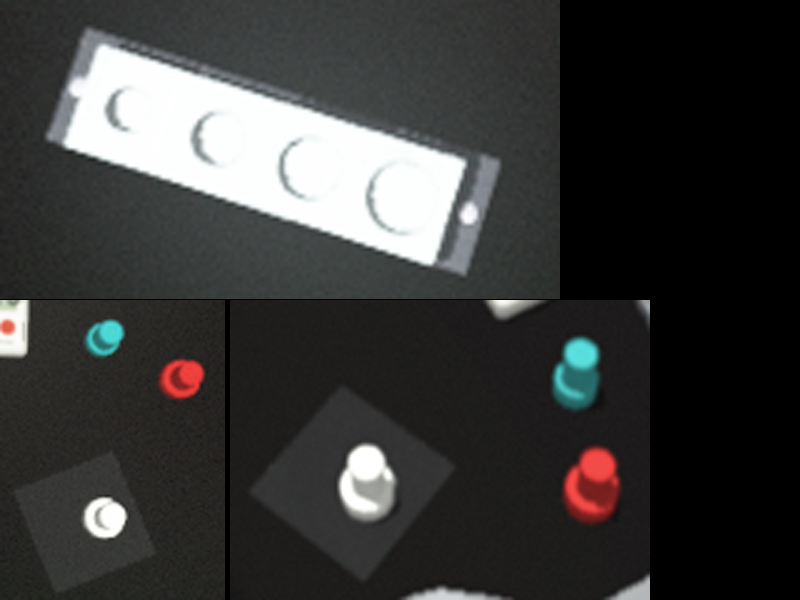

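```bash
cat > plan.py <<'E'
import sys,json
from h import *
def plan(target,ang,N):
    o=observe();p=np.array(o['eef_pos']);R=np.array(o['ee_rot']);t=np.array(target,float)
    a0=np.degrees(np.arctan2(R[1,0],R[0,0]));da=-(ang-a0) # about tool z
    print('at',p.round(1),'ang',round(a0,2),'z',R[:,2].round(4),'gap',round(o['finger_gap'],3),'t',o['t'],'F',np.array(o['force']).round(2))
    for i in range(N):
        a=np.radians(a0-da*i/N);x=np.array([np.cos(a),np.sin(a)]);y=np.array([np.sin(a),-np.cos(a)])
        d=(t-p)/N/10
        print([round(float(v),2) for v in(d[:2]@x,d[:2]@y,-d[2])],round(da/N,2))
if __name__=='__main__':
    a=list(map(float,sys.argv[1:])); plan(a[:3],a[3],int(a[4]))
E
python3 - <<'E'
from h import *
print(onz('top',440.2,316.4,45),onz('scene',270+(366-230)/3,300+(463-300)/3,45))
E
python3 plan.py 442 -270 180 -16.8 16
```

```text
[ 438.27845509 -273.27123431   45.        ] [ 437.27547973 -274.50100318   45.        ]
at [192.  568.5 236.7] ang 71.33 z [ 0.e+00  1.e-04 -1.e+00] gap 1.002 t 0.8 F [ 0.49  0.07 -0.28]
[-4.46, 3.16, 0.35] 5.51
[-4.14, 3.57, 0.35] 5.51
[-3.78, 3.95, 0.35] 5.51
[-3.38, 4.3, 0.35] 5.51
[-2.95, 4.6, 0.35] 5.51
[-2.5, 4.86, 0.35] 5.51
[-2.02, 5.08, 0.35] 5.51
[-1.52, 5.25, 0.35] 5.51
[-1.01, 5.37, 0.35] 5.51
[-0.49, 5.45, 0.35] 5.51
[0.03, 5.47, 0.35] 5.51
[0.56, 5.44, 0.35] 5.51
[1.08, 5.36, 0.35] 5.51
[1.59, 5.23, 0.35] 5.51
[2.08, 5.06, 0.35] 5.51
[2.56, 4.83, 0.35] 5.51
```

Candidates (top picture): white plug on the pad (440,316), turquoise (437,244), red (468,261), and tray whites (434,193) and (458,198). The crop confirms that the white one alone on the black pad, at about (438,-273), is the one to take. The gauge runs from bore 1 at (224,299) to bore 4 at (297,323), with yaw about -0.29.

Call:
{"method": "arm_command", "body": {"increments": [{"gripper":1,"linear":[-4.46,3.16,0.35],"delta_rot":[0,0,5.5]},{"gripper":1,"linear":[-4.14,3.57,0.35],"delta_rot":[0,0,5.5]},{"gripper":1,"linear":[-3.78,3.95,0.35],"delta_rot":[0,0,5.5]},{"gripper":1,"linear":[-3.38,4.3,0.35],"delta_rot":[0,0,5.5]},{"gripper":1,"linear":[-2.95,4.6,0.35],"delta_rot":[0,0,5.5]},{"gripper":1,"linear":[-2.5,4.86,0.35],"delta_rot":[0,0,5.5]},{"gripper":1,"linear":[-2.02,5.08,0.35],"delta_rot":[0,0,5.5]},{"gripper":1,"linear":[-1.52,5.25,0.35],"delta_rot":[0,0,5.5]}]}}

```text
t: 1.8
eef_pos: [317.4, 147.9, 208.8]
ee_rot: [[0.89, 0.457, 0.001], [0.457, -0.89, 0.0], [0.001, 0.0, -1.0]]
force: [1.6, -0.0, -0.5]
finger_gap: 0.998
```

Call:
{"method": "arm_command", "body": {"increments": [{"gripper":1,"linear":[-1.01,5.37,0.35],"delta_rot":[0,0,5.5]},{"gripper":1,"linear":[-0.49,5.45,0.35],"delta_rot":[0,0,5.5]},{"gripper":1,"linear":[0.03,5.47,0.35],"delta_rot":[0,0,5.5]},{"gripper":1,"linear":[0.56,5.44,0.35],"delta_rot":[0,0,5.5]},{"gripper":1,"linear":[1.08,5.36,0.35],"delta_rot":[0,0,5.5]},{"gripper":1,"linear":[1.59,5.23,0.35],"delta_rot":[0,0,5.5]},{"gripper":1,"linear":[2.08,5.06,0.35],"delta_rot":[0,0,5.5]},{"gripper":1,"linear":[2.56,4.83,0.35],"delta_rot":[0,0,5.5]}]}}

```text
t: 2.8
eef_pos: [443.3, -271.5, 180.7]
ee_rot: [[0.957, -0.29, 0.001], [-0.29, -0.957, -0.0], [0.001, 0.0, -1.0]]
force: [0.6, 0.1, 0.2]
finger_gap: 1.002
```

Call:
{"method": "arm_command", "body": {"increments": [{"gripper":1,"linear":[0,0,0],"delta_rot":[0,0,0]},{"gripper":1,"linear":[0,0,0],"delta_rot":[0,0,0]}]}}

```text
t: 3.05
eef_pos: [442.9, -269.2, 180.6]
ee_rot: [[0.958, -0.287, -0.0], [-0.287, -0.958, 0.001], [-0.001, -0.001, -1.0]]
force: [0.3, -0.5, 0.3]
finger_gap: 0.996
```

```bash
python3 - <<'E'
from h import *
np.set_printoptions(precision=1,suppress=True)
look('wrist','w1.png');p=camera_params('wrist')
for r in search_frame('wrist','plug_a_knob')[:3]:
    e=r['extent'];u,v=(e[0]+e[2]/2)*640,(e[1]+e[3]/2)*480;print(r['confidence'],u,v,e,onz('wrist',u,v,31,p))
print(proj('wrist',(438,-273,45),p))
E
python3 plan.py 438 -273 34 -16.8 4
```

```text
0.93 600.032 133.752 [0.8859, 0.2419, 0.1033, 0.0735] [ 663.3 -269.1   31. ]
0.57 470.944 176.904 [0.7017, 0.3344, 0.0683, 0.0683] [ 567.  -273.4   31. ]
(np.float64(306.3189896096665), np.float64(228.7355499020909))
at [ 443.1 -268.6  181.3] ang -16.57 z [ 1.e-03 -4.e-04 -1.e+00] gap 1.004 t 3.15 F [ 0.31  0.52 -0.15]
[-0.09, 0.14, 3.68] 0.06
[-0.09, 0.14, 3.68] 0.06
[-0.09, 0.14, 3.68] 0.06
[-0.09, 0.14, 3.68] 0.06
```

View pics/w1.png

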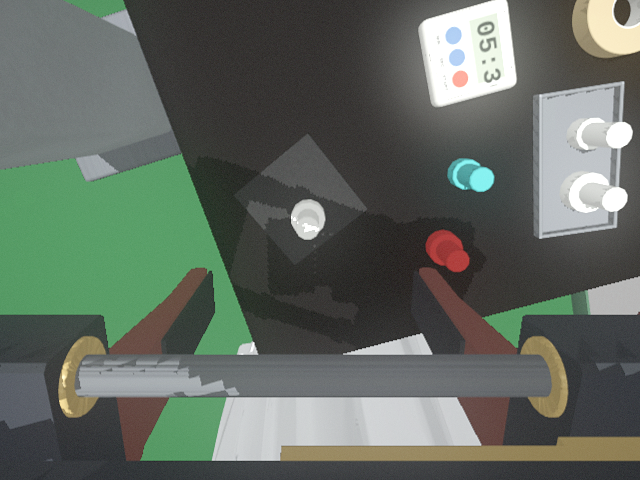

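Run:
```python
from h import *
im=cv2.imread('pics/w1.png');p=camera_params('wrist')
hsv=cv2.cvtColor(im,cv2.COLOR_BGR2HSV);c=im[180:260,270:345].min(2)>125
n,l,s,ce=cv2.connectedComponentsWithStats(c.astype('uint8'))
for i in range(1,n):
    if s[i][4]>200: print(s[i]+[270,180,0,0,0],ce[i]+[270,180])
# compare: project model outline for candidate pos
for X in((438,-273),(438,-275),(440,-273),(438,-271)):
  pts=[]
  for r,z in((14,3),(14,17),(9,45)):
    for a in np.linspace(0,6.28,40): pts.append(proj('wrist',(X[0]+r*np.cos(a),X[1]+r*np.sin(a),z),p))
  q=np.array(pts);print(X,q.min(0),q.max(0))
```

```text
[ 291  199   35   41 1077] [307.58681523 218.58681523]
(438, -273) [289.40355742 199.36232868] [323.88421443 240.42724865]
(438, -275) [290.14270759 201.61624757] [324.56812621 242.86940143]
(440, -273) [291.75660879 198.68916205] [326.25297556 239.69697298]
(438, -271) [288.66203402 197.10138243] [323.19810697 237.97660227]
```

Viewed so far: 4 pictures. The wrist view shows the pad plug at about (308,219), and its outline fits a model at (439.5,-273). Now I'll go down and grasp it.

Call:
{"method": "arm_command", "body": {"increments": [{"gripper":1,"linear":[-0.05,0.13,4],"delta_rot":[0,0,0]},{"gripper":1,"linear":[-0.05,0.13,4],"delta_rot":[0,0,0]},{"gripper":1,"linear":[-0.05,0.13,3.7],"delta_rot":[0,0,0]},{"gripper":1,"linear":[-0.05,0.13,2],"delta_rot":[0,0,0]},{"gripper":1,"linear":[0,0,1],"delta_rot":[0,0,0]},{"gripper":1,"linear":[0,0,0],"delta_rot":[0,0,0]}]}}

```text
t: 3.9
eef_pos: [439.9, -273.8, 34.2]
ee_rot: [[0.958, -0.286, 0.001], [-0.286, -0.958, -0.0], [0.001, 0.0, -1.0]]
force: [0.3, -0.0, 0.4]
finger_gap: 1.0
```

```bash
python3 plan.py 439.5 -273 34 -16.8 1
```

```text
at [ 439.9 -273.8   34.2] ang -16.64 z [ 6.e-04 -4.e-04 -1.e+00] gap 1.0 t 3.9 F [ 0.31 -0.03  0.45]
[-0.06, -0.07, 0.02] 0.16
```

Call:
{"method": "arm_command", "body": {"increments": [{"gripper":0.1,"linear":[0,0,0],"delta_rot":[0,0,0]},{"gripper":0.1,"linear":[0,0,0],"delta_rot":[0,0,0]},{"gripper":0.1,"linear":[0,0,0],"delta_rot":[0,0,0]},{"gripper":0.1,"linear":[0,0,0],"delta_rot":[0,0,0]},{"gripper":0.1,"linear":[0,0,0],"delta_rot":[0,0,0]},{"gripper":0.1,"linear":[0,0,0],"delta_rot":[0,0,0]},{"gripper":0.1,"linear":[0,0,0],"delta_rot":[0,0,0]}], "newtons": 20}}

```text
t: 4.78
eef_pos: [439.6, -273.9, 33.6]
ee_rot: [[0.958, -0.287, -0.0], [-0.287, -0.958, 0.0], [-0.0, -0.0, -1.0]]
force: [-1.4, 0.5, 0.9]
finger_gap: 0.246
```

Call:
{"method": "arm_command", "body": {"increments": [{"gripper":0.1,"linear":[0,0,0],"delta_rot":[0,0,0]},{"gripper":0.1,"linear":[0,0,-1],"delta_rot":[0,0,0]},{"gripper":0.1,"linear":[0,0,-3],"delta_rot":[0,0,0]},{"gripper":0.1,"linear":[0,0,-4],"delta_rot":[0,0,0]},{"gripper":0.1,"linear":[0,0,-2],"delta_rot":[0,0,0]}]}}

```text
t: 5.4
eef_pos: [440.4, -274.5, 136.7]
ee_rot: [[0.958, -0.287, 0.003], [-0.287, -0.958, -0.002], [0.004, 0.001, -1.0]]
force: [0.7, -0.1, -1.1]
finger_gap: 0.189
```

```bash
python3 - <<'E'
from h import *
look('wrist','w2.png')
E
python3 plan.py 461 108 130 -16.8 8
```

```text
at [ 440.9 -274.9  138.7] ang -16.66 z [ 0.0053 -0.0038 -1.    ] gap 0.194 t 5.45 F [-0.09  0.61  0.88]
[-1.13, -4.66, 0.11] 0.02
[-1.13, -4.66, 0.11] 0.02
[-1.14, -4.66, 0.11] 0.02
[-1.14, -4.66, 0.11] 0.02
[-1.14, -4.66, 0.11] 0.02
[-1.14, -4.66, 0.11] 0.02
[-1.14, -4.66, 0.11] 0.02
[-1.14, -4.65, 0.11] 0.02
```

View pics/w2.png

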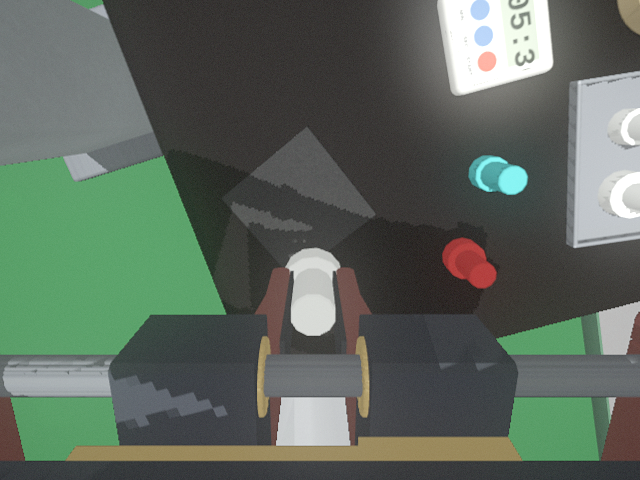

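```bash
python3 - <<'E'
from h import *
np.set_printoptions(precision=1,suppress=True)
p=camera_params('wrist');o=observe();e=np.array(o['eef_pos']);R=np.array(o['ee_rot'])
print('plug rel TCP in tool axes', R.T@(onz('wrist',314,313,e[2]+11,p)-e))
E
python3 plan.py 415 -60 150 -16.8 4
```

```text
plug rel TCP in tool axes [  1.4  -1.7 -11. ]
at [ 440.9 -274.9  138.7] ang -16.66 z [ 0.0053 -0.0038 -1.    ] gap 0.194 t 5.45 F [-0.09  0.61  0.88]
[-2.16, -4.96, -0.28] 0.03
[-2.16, -4.96, -0.28] 0.03
[-2.17, -4.96, -0.28] 0.03
[-2.17, -4.96, -0.28] 0.03
```

Call:
{"method": "arm_command", "body": {"increments": [{"gripper":0.1,"linear":[-2.1,-5,-0.3],"delta_rot":[0,0,0]},{"gripper":0.1,"linear":[-2.1,-5,-0.3],"delta_rot":[0,0,0]},{"gripper":0.1,"linear":[-2.2,-5,-0.3],"delta_rot":[0,0,0]},{"gripper":0.1,"linear":[-2.2,-4.9,-0.3],"delta_rot":[0,0,0]},{"gripper":0.1,"linear":[0,0,0],"delta_rot":[0,0,0]},{"gripper":0.1,"linear":[0,0,0],"delta_rot":[0,0,0]},{"gripper":0.1,"linear":[0,0,0],"delta_rot":[0,0,0]}]}}

```text
t: 6.32
eef_pos: [414.2, -59.7, 145.1]
ee_rot: [[0.957, -0.288, -0.001], [-0.288, -0.957, -0.0], [-0.001, 0.0, -1.0]]
force: [0.6, -0.4, -0.9]
finger_gap: 0.193
```

Run:
```python
from h import *
import json
p0=camera_params('wrist');im=look('wrist','w3.png');p=camera_params('wrist')
json.dump({k:np.array(v).tolist() for k,v in p.items()},open('w3.json','w'))
print(np.abs(np.array(p0['pose'])-p['pose']).max())
for r in search_frame('wrist','gauge')[:2]: print(r)
o=observe();print(o['eef_pos'],o['force'])
```

```text
0.08606534265703658
{'extent': [0.408, 0.0015, 0.1558, 0.4719], 'confidence': 0.68}
[414.27242964 -59.73211668 145.2065927 ] [-0.16992268 -0.05329846 -0.35911942]
```

View pics/w3.png

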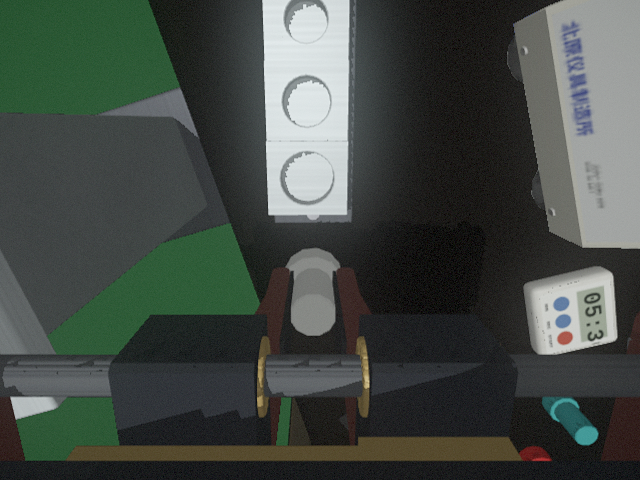

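Run:
```python
from h import *
import json
np.set_printoptions(precision=1,suppress=True)
p=json.load(open('w3.json'));T=np.array(p['pose'])
for n,u,v,z in(('b4',307,178,46),('b3',307,101,42),('b2',306,21,38),('barL',268,215,46),('barR',348.5,215,46),('baseL',274,221,6),('baseR',352,221,6),('plugtop',314,313,145.2+11),('disc',313,265,145.2-17)): print(n,onz('wrist',u,v,z,p))
im=cv2.imread('pics/w3.png');
g=im[:235,255:365];cv2.imwrite('pics/c3.png',cv2.resize(np.clip(g.astype(float)*1.0,0,255).astype('uint8')[100:],None,fx=5,fy=4,interpolation=2))
```

```text
b4 [422.6 -23.2  46. ]
b3 [435.9  20.7  42. ]
b2 [448.3  63.4  38. ]
barL [391.8 -38.6  46. ]
barR [441.1 -53.5  46. ]
baseL [387.4 -52.1   6. ]
baseR [443.2 -68.9   6. ]
plugtop [416.1 -58.5 156.2]
disc [418.3 -49.9 128.2]
```

View pics/c3.png

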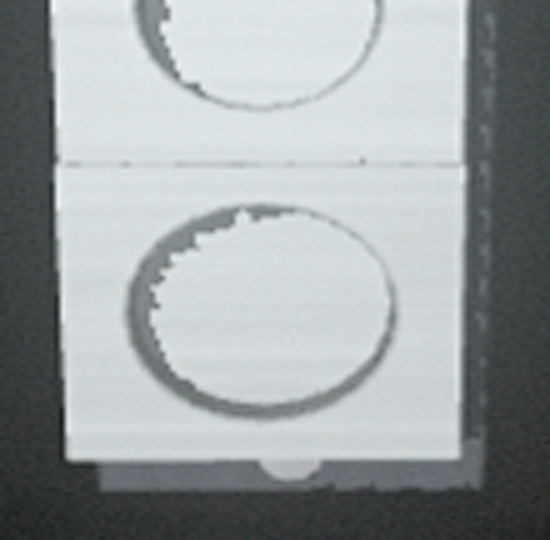

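Run:
```python
from h import *
import json
np.set_printoptions(precision=1,suppress=True)
p=json.load(open('w3.json'));e=np.array([414.3,-59.7,145.2]);a=np.radians(-16.75);x=np.array([np.cos(a),np.sin(a),0]);y=np.array([np.sin(a),-np.cos(a),0])
def circ(dx,dy,r,z): return np.array([proj('wrist',e+x*(dx+r*np.cos(t))+y*(dy+r*np.sin(t))+[0,0,z],p) for t in np.linspace(0,6.28,60)])
for dy in(0,-1.5,-3):
  for b in(31,29):
    k=circ(0,dy,9,42-b);
    print(dy,b,'knobtop',k.min(0),k.max(0))
    for D in(24,28,32): d=np.vstack([circ(0,dy,D/2,-b),circ(0,dy,D/2,14-b)]);print('  ',D,d.min(0),d.max(0))
im=cv2.imread('pics/w3.png').min(2)
print(im[236:262,313]);print(im[326:342,313]);print(im[313,284:344]);print(im[262,278:350])
```

```text
0 31 knobtop [286.8 295.3] [334. 338.]
   24 [284.  251.8] [337.4 311.3]
   28 [279.6 247.8] [341.9 315.3]
   32 [275.1 243.7] [346.3 319.2]
0 29 knobtop [286.5 297.6] [334.3 340.8]
   24 [283.7 253.1] [337.7 313.4]
   28 [279.2 249.1] [342.2 317.4]
   32 [274.7 245. ] [346.7 321.4]
-1.5 31 knobtop [286.7 291.6] [334.  334.5]
   24 [283.9 248.8] [337.5 308.4]
   28 [279.5 244.8] [341.9 312.3]
   32 [275.  240.7] [346.4 316.3]
-1.5 29 knobtop [286.4 293.9] [334.3 337.3]
   24 [283.6 250.1] [337.7 310.4]
   28 [279.1 246.1] [342.2 314.4]
   32 [274.6 242. ] [346.7 318.4]
-3 31 knobtop [286.7 287.9] [334.1 331.1]
   24 [283.9 245.8] [337.5 305.4]
   28 [279.4 241.7] [342.  309.3]
   32 [274.9 237.7] [346.5 313.3]
-3 29 knobtop [286.3 290.2] [334.4 333.8]
   24 [283.6 247.1] [337.8 307.4]
   28 [279. 243.] [342.3 311.4]
   32 [274.5 238.9] [346.8 315.4]
[ 48  47  52  44  51  45  47  45  39  47  41  48  97 121 120 120 117 119
 117 119 123 126 134 135 135 134]
[134 130 137 132 134 135 132 133 134  98  32  32  28  36  37  38]
[ 37  33  29  32  30  27  45 124 132 135 134 135 132 137 135 132 133 133
 133 134 133 134 135 131 129 132 134 134 134 133 133 133 133 134 136 132
 130 134 134 132 134 132 133 134 134 135 134 131 133 135 133  77  35  31
  34  36  37  31  35  33]
[ 36  42  29  30  36  28  31  29  31  50  98 113 116 116 117 116 115 123
 127 132 136 136 134 134 138 137 134 139 137 133 134 132 134 135 135 136
 134 136 134 135 135 138 136 132 135 136 135 137 135 136 134 132 132 134
 119 113 117 113 115 121 100  50  31  31  33  29  29  32  26  37  30  28]
```

```bash
python3 plan.py 461.2 107.7 85 -16.8 4
```

```text
at [414.3 -59.7 145.2] ang -16.79 z [-9.e-04  0.e+00 -1.e+00] gap 0.194 t 6.425 F [-0.17 -0.05 -0.36]
[-0.09, -4.35, 1.51] 0.0
[-0.09, -4.35, 1.51] 0.0
[-0.09, -4.35, 1.51] 0.0
[-0.09, -4.35, 1.51] 0.0
```

Call:
{"method": "arm_command", "body": {"increments": [{"gripper":0.1,"linear":[-0.1,-4.4,0.5],"delta_rot":[0,0,0]},{"gripper":0.1,"linear":[-0.1,-4.4,1.5],"delta_rot":[0,0,0]},{"gripper":0.1,"linear":[-0.1,-4.3,2],"delta_rot":[0,0,0]},{"gripper":0.1,"linear":[-0.1,-4.3,2],"delta_rot":[0,0,0]},{"gripper":0.1,"linear":[0,0,0],"delta_rot":[0,0,0]},{"gripper":0.1,"linear":[0,0,0],"delta_rot":[0,0,0]},{"gripper":0.1,"linear":[0,0,0],"delta_rot":[0,0,0]}]}}

```text
t: 7.3
eef_pos: [460.9, 108.0, 86.4]
ee_rot: [[0.957, -0.289, 0.001], [-0.289, -0.957, -0.0], [0.001, -0.0, -1.0]]
force: [0.7, -0.1, -1.3]
finger_gap: 0.196
```

```bash
python3 plan.py 461.2 107.7 66 -16.8 1
```

```text
at [460.9 108.   86.4] ang -16.78 z [ 1.3e-03 -2.0e-04 -1.0e+00] gap 0.196 t 7.3 F [ 0.7  -0.07 -1.31]
[0.04, 0.02, 2.04] 0.02
```

Call:
{"method": "arm_command", "body": {"increments": [{"gripper":0.1,"linear":[0,0,1.2],"delta_rot":[0,0,0]},{"gripper":0.1,"linear":[0,0,0.6],"delta_rot":[0,0,0]},{"gripper":0.1,"linear":[0,0,0.2],"delta_rot":[0,0,0]},{"gripper":0.1,"linear":[0,0,0],"delta_rot":[0,0,0]},{"gripper":0.1,"linear":[0,0,0],"delta_rot":[0,0,0]}]}}

```text
t: 7.92
eef_pos: [460.5, 109.2, 65.9]
ee_rot: [[0.958, -0.287, 0.0], [-0.287, -0.958, 0.0], [0.0, -0.0, -1.0]]
force: [0.1, -0.0, -1.4]
finger_gap: 0.192
```

Call:
{"method": "arm_command", "body": {"increments": [{"gripper":0.1,"linear":[0,0,0.1],"delta_rot":[0,0,0]},{"gripper":0.1,"linear":[0,0,0],"delta_rot":[0,0,0]}]}}

```text
t: 8.18
eef_pos: [460.4, 109.2, 64.7]
ee_rot: [[0.958, -0.287, 0.0], [-0.287, -0.958, 0.0], [0.0, -0.0, -1.0]]
force: [-0.3, -0.4, -1.1]
finger_gap: 0.194
```

Call:
{"method": "arm_command", "body": {"increments": [{"gripper":0.1,"linear":[0,0,0.1],"delta_rot":[0,0,0]},{"gripper":0.1,"linear":[0,0,0],"delta_rot":[0,0,0]}]}}

```text
t: 8.43
eef_pos: [460.4, 109.2, 63.9]
ee_rot: [[0.958, -0.287, 0.0], [-0.287, -0.958, 0.0], [0.0, -0.0, -1.0]]
force: [-0.5, 0.2, 1.0]
finger_gap: 0.194
```

Call:
{"method": "arm_command", "body": {"increments": [{"gripper":0.1,"linear":[0,0,0.1],"delta_rot":[0,0,0]},{"gripper":0.1,"linear":[0,0,0],"delta_rot":[0,0,0]},{"gripper":0.1,"linear":[0,0,0],"delta_rot":[0,0,0]}]}}

```text
t: 8.8
eef_pos: [460.5, 109.2, 63.0]
ee_rot: [[0.958, -0.287, 0.0], [-0.287, -0.958, 0.0], [0.0, -0.0, -1.0]]
force: [-3.0, -0.4, 3.4]
finger_gap: 0.193
```

Call:
{"method": "arm_command", "body": {"increments": [{"gripper":0.1,"linear":[0.15,0,0],"delta_rot":[0,0,0]},{"gripper":0.1,"linear":[0.1,0,0],"delta_rot":[0,0,0]},{"gripper":0.1,"linear":[0,0,0],"delta_rot":[0,0,0]}]}}

```text
t: 9.18
eef_pos: [462.8, 108.6, 62.7]
ee_rot: [[0.958, -0.287, -0.0], [-0.287, -0.958, 0.0], [-0.0, -0.0, -1.0]]
force: [-2.8, 0.2, 5.2]
finger_gap: 0.196
```

Call:
{"method": "arm_command", "body": {"increments": [{"gripper":0.1,"linear":[-0.2,0,0],"delta_rot":[0,0,0]},{"gripper":0.1,"linear":[-0.2,0,0],"delta_rot":[0,0,0]},{"gripper":0.1,"linear":[0,0,0],"delta_rot":[0,0,0]}]}}

```text
t: 9.55
eef_pos: [459.5, 109.5, 63.0]
ee_rot: [[0.958, -0.287, 0.002], [-0.287, -0.958, -0.0], [0.002, -0.0, -1.0]]
force: [2.9, -1.3, 3.5]
finger_gap: 0.194
```

Call:
{"method": "arm_command", "body": {"increments": [{"gripper":0.1,"linear":[0,0,-1],"delta_rot":[0,0,0]},{"gripper":0.1,"linear":[0.1,0,-1],"delta_rot":[0,0,0]},{"gripper":0.1,"linear":[0,2,0],"delta_rot":[0,0,0]},{"gripper":0.1,"linear":[0,2.7,0],"delta_rot":[0,0,0]},{"gripper":0.1,"linear":[0,0,0.6],"delta_rot":[0,0,0]},{"gripper":0.1,"linear":[0,0,0],"delta_rot":[0,0,0]},{"gripper":0.1,"linear":[0,0,0],"delta_rot":[0,0,0]}]}}

```text
t: 10.42
eef_pos: [446.4, 64.9, 76.5]
ee_rot: [[0.958, -0.286, -0.001], [-0.286, -0.958, 0.0], [-0.001, -0.0, -1.0]]
force: [-0.5, 1.6, -1.2]
finger_gap: 0.194
```

```bash
python3 plan.py 447.9 63.8 70 -16.8 1
```

```text
at [446.4  64.9  76.5] ang -16.63 z [-5.e-04  3.e-04 -1.e+00] gap 0.194 t 10.425 F [-0.46  1.56 -1.23]
[0.17, 0.07, 0.65] 0.17
```

Call:
{"method": "arm_command", "body": {"increments": [{"gripper":0.1,"linear":[0.15,0.08,0.5],"delta_rot":[0,0,0.2]},{"gripper":0.1,"linear":[0,0,0.2],"delta_rot":[0,0,0]},{"gripper":0.1,"linear":[0,0,0.1],"delta_rot":[0,0,0]},{"gripper":0.1,"linear":[0,0,0.1],"delta_rot":[0,0,0]},{"gripper":0.1,"linear":[0,0,0],"delta_rot":[0,0,0]},{"gripper":0.1,"linear":[0,0,0],"delta_rot":[0,0,0]}]}}

```text
t: 11.18
eef_pos: [447.7, 63.1, 67.9]
ee_rot: [[0.957, -0.29, 0.0], [-0.29, -0.957, 0.0], [0.0, -0.0, -1.0]]
force: [-0.8, 0.6, 1.6]
finger_gap: 0.19
```

Call:
{"method": "arm_command", "body": {"increments": [{"gripper":0.1,"linear":[0,0,0.1],"delta_rot":[0,0,0]},{"gripper":0.1,"linear":[0,0,0],"delta_rot":[0,0,0]},{"gripper":0.1,"linear":[0,0,0],"delta_rot":[0,0,0]}]}}

```text
t: 11.55
eef_pos: [447.8, 63.2, 67.0]
ee_rot: [[0.957, -0.29, 0.0], [-0.29, -0.957, 0.0], [0.0, -0.0, -1.0]]
force: [-2.7, 1.5, 4.2]
finger_gap: 0.193
```

Call:
{"method": "arm_command", "body": {"increments": [{"gripper":0.1,"linear":[0.1,0,-0.05],"delta_rot":[0,0,0]},{"gripper":0.1,"linear":[0,0,0],"delta_rot":[0,0,0]}]}}

```text
t: 11.8
eef_pos: [448.6, 62.8, 67.2]
ee_rot: [[0.957, -0.29, 0.0], [-0.29, -0.957, 0.0], [0.0, -0.0, -1.0]]
force: [-2.6, 0.2, 3.0]
finger_gap: 0.193
```

Call:
{"method": "arm_command", "body": {"increments": [{"gripper":0.1,"linear":[0.1,0,0],"delta_rot":[0,0,0]},{"gripper":0.1,"linear":[0,0,0],"delta_rot":[0,0,0]}]}}

```text
t: 12.05
eef_pos: [449.6, 62.5, 67.1]
ee_rot: [[0.957, -0.29, -0.0], [-0.29, -0.957, -0.0], [-0.0, 0.0, -1.0]]
force: [-2.3, 1.3, 3.3]
finger_gap: 0.194
```

Call:
{"method": "arm_command", "body": {"increments": [{"gripper":0.1,"linear":[0.1,0,0],"delta_rot":[0,0,0]},{"gripper":0.1,"linear":[0,0,0],"delta_rot":[0,0,0]}]}}

```text
t: 12.3
eef_pos: [450.6, 62.2, 67.1]
ee_rot: [[0.957, -0.29, 0.0], [-0.29, -0.957, -0.0], [0.0, 0.0, -1.0]]
force: [-1.5, 1.2, 3.6]
finger_gap: 0.194
```

```bash
python3 -c "
from h import *
o=observe();print(o['eef_pos'],o['force'],o['wrist_torque'])"
```

```text
[450.55710269  62.17706861  67.12713126] [-1.51335167  1.22446605  3.5679116 ] [ 0.05920994  0.48255515 -0.004341  ]
```

Call:
{"method": "arm_command", "body": {"increments": [{"gripper":0.1,"linear":[0,-0.12,0],"delta_rot":[0,0,0]},{"gripper":0.1,"linear":[-0.1,0,0],"delta_rot":[0,0,0]}]}}

```text
t: 12.55
eef_pos: [450.6, 63.3, 67.4]
ee_rot: [[0.957, -0.29, 0.002], [-0.29, -0.957, -0.001], [0.002, 0.0, -1.0]]
force: [1.5, -1.0, 2.8]
finger_gap: 0.196
```

Call:
{"method": "arm_command", "body": {"increments": [{"gripper":0.1,"linear":[-0.1,0,0],"delta_rot":[0,0,0]},{"gripper":0.1,"linear":[0,0,0],"delta_rot":[0,0,0]}]}}

```text
t: 12.8
eef_pos: [449.4, 64.0, 67.4]
ee_rot: [[0.957, -0.29, 0.001], [-0.29, -0.957, 0.0], [0.001, -0.001, -1.0]]
force: [2.2, -0.4, 2.2]
finger_gap: 0.194
```

Call:
{"method": "arm_command", "body": {"increments": [{"gripper":0.1,"linear":[-0.1,0,0],"delta_rot":[0,0,0]},{"gripper":0.1,"linear":[0,0,0],"delta_rot":[0,0,0]}]}}

```text
t: 13.05
eef_pos: [448.1, 64.4, 67.3]
ee_rot: [[0.957, -0.29, 0.001], [-0.29, -0.957, 0.0], [0.001, -0.0, -1.0]]
force: [1.9, -0.2, 3.7]
finger_gap: 0.195
```

Call:
{"method": "arm_command", "body": {"increments": [{"gripper":0.1,"linear":[-0.1,0,0],"delta_rot":[0,0,0]},{"gripper":0.1,"linear":[0,0,0],"delta_rot":[0,0,0]}]}}

```text
t: 13.3
eef_pos: [447.0, 64.6, 67.2]
ee_rot: [[0.957, -0.29, 0.0], [-0.29, -0.957, 0.0], [0.0, -0.0, -1.0]]
force: [2.7, -0.6, 2.9]
finger_gap: 0.195
```

Call:
{"method": "arm_command", "body": {"increments": [{"gripper":0.1,"linear":[-0.1,0,0],"delta_rot":[0,0,0]},{"gripper":0.1,"linear":[0,0,0],"delta_rot":[0,0,0]}]}}

```text
t: 13.55
eef_pos: [446.0, 64.8, 67.2]
ee_rot: [[0.957, -0.29, 0.0], [-0.29, -0.957, 0.0], [0.0, -0.0, -1.0]]
force: [2.3, -0.8, 3.4]
finger_gap: 0.192
```

Call:
{"method": "arm_command", "body": {"increments": [{"gripper":0.1,"linear":[-0.1,0,0],"delta_rot":[0,0,0]},{"gripper":0.1,"linear":[0,0,0],"delta_rot":[0,0,0]}]}}

```text
t: 13.8
eef_pos: [445.0, 65.1, 67.2]
ee_rot: [[0.957, -0.29, -0.0], [-0.29, -0.957, -0.0], [-0.0, 0.0, -1.0]]
force: [2.4, -0.9, 3.2]
finger_gap: 0.192
```

Call:
{"method": "arm_command", "body": {"increments": [{"gripper":0.1,"linear":[0,-0.12,0],"delta_rot":[0,0,0]},{"gripper":0.1,"linear":[0,0,0],"delta_rot":[0,0,0]}]}}

```text
t: 14.05
eef_pos: [445.1, 66.0, 67.0]
ee_rot: [[0.957, -0.29, -0.001], [-0.29, -0.957, -0.001], [-0.001, 0.001, -1.0]]
force: [-0.3, -3.0, 4.0]
finger_gap: 0.194
```

Call:
{"method": "arm_command", "body": {"increments": [{"gripper":0.1,"linear":[0.1,0,0],"delta_rot":[0,0,0]},{"gripper":0.1,"linear":[0,0,0],"delta_rot":[0,0,0]}]}}

```text
t: 14.3
eef_pos: [445.7, 66.1, 66.8]
ee_rot: [[0.957, -0.29, -0.002], [-0.29, -0.957, 0.0], [-0.002, 0.0, -1.0]]
force: [-2.7, -0.9, 4.1]
finger_gap: 0.195
```

Call:
{"method": "arm_command", "body": {"increments": [{"gripper":0.1,"linear":[0.1,0,0],"delta_rot":[0,0,0]},{"gripper":0.1,"linear":[0,0,0],"delta_rot":[0,0,0]}]}}

```text
t: 14.55
eef_pos: [447.2, 66.0, 67.0]
ee_rot: [[0.957, -0.29, -0.001], [-0.29, -0.957, 0.001], [-0.001, -0.001, -1.0]]
force: [-3.8, 0.6, 3.8]
finger_gap: 0.195
```

Call:
{"method": "arm_command", "body": {"increments": [{"gripper":0.1,"linear":[0.1,0,0],"delta_rot":[0,0,0]},{"gripper":0.1,"linear":[0,0,0],"delta_rot":[0,0,0]}]}}

```text
t: 14.8
eef_pos: [448.4, 65.6, 67.1]
ee_rot: [[0.957, -0.29, 0.0], [-0.29, -0.957, 0.0], [-0.0, -0.0, -1.0]]
force: [-2.3, 1.7, 3.1]
finger_gap: 0.196
```

Call:
{"method": "arm_command", "body": {"increments": [{"gripper":0.1,"linear":[0.1,0,0],"delta_rot":[0,0,0]},{"gripper":0.1,"linear":[0,0,0],"delta_rot":[0,0,0]}]}}

```text
t: 15.05
eef_pos: [449.4, 65.1, 67.1]
ee_rot: [[0.957, -0.29, 0.0], [-0.29, -0.957, 0.0], [0.0, -0.0, -1.0]]
force: [-2.7, 0.8, 3.3]
finger_gap: 0.197
```

Call:
{"method": "arm_command", "body": {"increments": [{"gripper":0.1,"linear":[0.1,0,0],"delta_rot":[0,0,0]},{"gripper":0.1,"linear":[0,0,0],"delta_rot":[0,0,0]}]}}

```text
t: 15.3
eef_pos: [450.3, 64.8, 67.2]
ee_rot: [[0.957, -0.29, 0.0], [-0.29, -0.957, -0.0], [0.0, 0.0, -1.0]]
force: [-2.2, 0.7, 3.8]
finger_gap: 0.195
```

Call:
{"method": "arm_command", "body": {"increments": [{"gripper":0.1,"linear":[0.1,0,0],"delta_rot":[0,0,0]},{"gripper":0.1,"linear":[0,0,0],"delta_rot":[0,0,0]}]}}

```text
t: 15.55
eef_pos: [451.3, 64.5, 67.2]
ee_rot: [[0.957, -0.29, 0.0], [-0.29, -0.957, -0.0], [0.0, 0.0, -1.0]]
force: [-2.8, -0.3, 4.0]
finger_gap: 0.192
```

Call:
{"method": "arm_command", "body": {"increments": [{"gripper":0.1,"linear":[-0.2,0,-0.8],"delta_rot":[0,0,0]},{"gripper":0.1,"linear":[-0.1,0,-0.7],"delta_rot":[0,0,0]},{"gripper":0.1,"linear":[0,2.2,0],"delta_rot":[0,0,0]},{"gripper":0.1,"linear":[0,2.3,0],"delta_rot":[0,0,0]},{"gripper":0.1,"linear":[0,0,0],"delta_rot":[0,0,0]},{"gripper":0.1,"linear":[0,0,0],"delta_rot":[0,0,0]},{"gripper":0.1,"linear":[0,0,0],"delta_rot":[0,0,0]}]}}

```text
t: 16.42
eef_pos: [435.4, 22.9, 82.2]
ee_rot: [[0.957, -0.289, 0.0], [-0.289, -0.957, 0.0], [0.0, -0.0, -1.0]]
force: [-0.2, -0.1, -1.7]
finger_gap: 0.193
```

```bash
python3 plan.py 434.5 20.2 73 -16.8 1
python3 - <<'E'
from h import *
im=look('wrist');cv2.imwrite('pics/c4.png',cv2.resize(im[:350,190:450],None,fx=1.6,fy=1.6))
E
```

```text
at [435.4  22.9  82.2] ang -16.83 z [ 1.e-04  2.e-04 -1.e+00] gap 0.193 t 16.425 F [-0.18 -0.08 -1.66]
[-0.01, 0.28, 0.92] -0.03
```

View pics/c4.png

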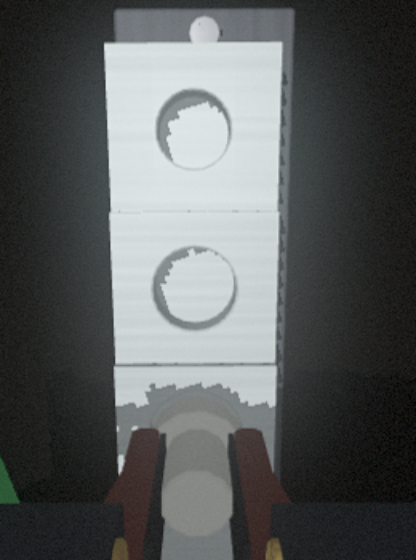

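Run:
```python
from h import *
p=camera_params('wrist');e=np.array(observe()['eef_pos']);R=np.array(observe()['ee_rot'])
for u,v,z in((311.6,179.7,38),(310.9,80.6,34)):
    X=onz('wrist',u,v,z,p);print(X.round(1),(R.T@(X-e)).round(1))
# disc front edge (bottom, z=TCP-30): crop v=392
for D in(24,28,32): print(D,(R.T@(onz('wrist',313,392/1.6,e[2]-30,p)-e))[1]+D/2)
```

```text
[448.7  65.4  38. ] [  0.4 -44.5  44.2]
[461.6 109.   34. ] [  0.1 -90.1  48.2]
24 -3.7707739228414603
28 -1.7707739228414603
32 0.2292260771585397
```

Call:
{"method": "arm_command", "body": {"increments": [{"gripper":0.1,"linear":[-0.03,0.29,0.3],"delta_rot":[0,0,0]},{"gripper":0.1,"linear":[0,0,0.4],"delta_rot":[0,0,0]},{"gripper":0.1,"linear":[0,0,0.2],"delta_rot":[0,0,0]},{"gripper":0.1,"linear":[0,0,0.1],"delta_rot":[0,0,0]},{"gripper":0.1,"linear":[0,0,0],"delta_rot":[0,0,0]},{"gripper":0.1,"linear":[0,0,0],"delta_rot":[0,0,0]}]}}

```text
t: 17.23
eef_pos: [434.2, 19.6, 72.3]
ee_rot: [[0.957, -0.29, 0.0], [-0.29, -0.957, 0.0], [0.0, -0.0, -1.0]]
force: [1.0, 0.5, -0.9]
finger_gap: 0.193
```

Call:
{"method": "arm_command", "body": {"increments": [{"gripper":0.1,"linear":[0,0,0.05],"delta_rot":[0,0,0]},{"gripper":0.1,"linear":[0,0,0],"delta_rot":[0,0,0]},{"gripper":0.1,"linear":[0,0,0],"delta_rot":[0,0,0]}]}}

```text
t: 17.6
eef_pos: [434.1, 19.6, 71.7]
ee_rot: [[0.957, -0.29, 0.0], [-0.29, -0.957, -0.0], [0.0, -0.0, -1.0]]
force: [-0.1, 0.2, -0.2]
finger_gap: 0.191
```

Call:
{"method": "arm_command", "body": {"increments": [{"gripper":0.1,"linear":[0,0,0.1],"delta_rot":[0,0,0]},{"gripper":0.1,"linear":[0,0,0],"delta_rot":[0,0,0]},{"gripper":0.1,"linear":[0,0,0],"delta_rot":[0,0,0]}]}}

```text
t: 17.98
eef_pos: [434.1, 19.6, 70.6]
ee_rot: [[0.957, -0.29, -0.0], [-0.29, -0.957, -0.0], [-0.0, 0.0, -1.0]]
force: [0.2, -0.5, -1.8]
finger_gap: 0.19
```

Call:
{"method": "arm_command", "body": {"increments": [{"gripper":0.1,"linear":[0,0,0.1],"delta_rot":[0,0,0]},{"gripper":0.1,"linear":[0.1,0,0],"delta_rot":[0,0,0]},{"gripper":0.1,"linear":[0,0,0],"delta_rot":[0,0,0]}]}}

```text
t: 18.35
eef_pos: [435.1, 19.4, 69.6]
ee_rot: [[0.957, -0.29, -0.0], [-0.29, -0.957, 0.0], [-0.0, -0.0, -1.0]]
force: [1.1, -0.1, -0.8]
finger_gap: 0.192
```

Call:
{"method": "arm_command", "body": {"increments": [{"gripper":0.1,"linear":[-0.1,0,0],"delta_rot":[0,0,0]},{"gripper":0.1,"linear":[-0.1,0,0],"delta_rot":[0,0,0]},{"gripper":0.1,"linear":[0,0,0],"delta_rot":[0,0,0]}]}}

```text
t: 18.73
eef_pos: [433.1, 20.0, 69.7]
ee_rot: [[0.957, -0.29, 0.0], [-0.29, -0.957, -0.0], [0.0, 0.0, -1.0]]
force: [1.0, -0.2, -0.7]
finger_gap: 0.194
```

Call:
{"method": "arm_command", "body": {"increments": [{"gripper":0.1,"linear":[-0.1,0,0],"delta_rot":[0,0,0]},{"gripper":0.1,"linear":[0,0,0],"delta_rot":[0,0,0]}]}}

```text
t: 18.98
eef_pos: [432.7, 20.1, 69.8]
ee_rot: [[0.957, -0.29, 0.001], [-0.29, -0.957, -0.0], [0.001, -0.0, -1.0]]
force: [2.8, 0.2, -2.8]
finger_gap: 0.194
```

Run:
```python
from h import *
o=observe();print(o['eef_pos'],o['force'],o['wrist_torque'])
im=look('wrist');cv2.imwrite('pics/c5.png',cv2.resize(im[170:350,250:380],None,fx=4,fy=3.3,interpolation=2))
```

```text
[432.68753315  20.12800138  69.81639379] [ 2.77274519  0.24115417 -2.77674893] [-0.15343966 -0.49944537  0.0476711 ]
```

View pics/c5.png

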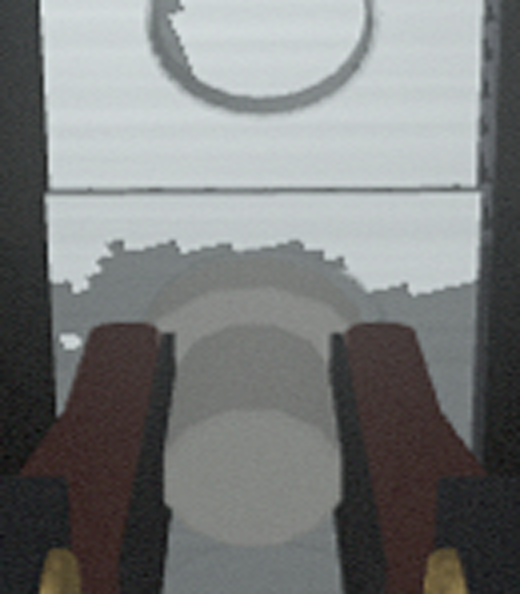

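Call:
{"method": "arm_command", "body": {"increments": [{"gripper":0.1,"linear":[0.15,0,0],"delta_rot":[0,0,0]},{"gripper":0.1,"linear":[0.15,0,0],"delta_rot":[0,0,0]},{"gripper":0.1,"linear":[0,0,0],"delta_rot":[0,0,0]},{"gripper":0.1,"linear":[0,0,0],"delta_rot":[0,0,0]}]}}

```text
t: 19.52
eef_pos: [435.0, 19.4, 69.6]
ee_rot: [[0.957, -0.29, -0.0], [-0.29, -0.957, 0.0], [-0.0, 0.0, -1.0]]
force: [0.3, -0.6, -0.9]
finger_gap: 0.192
```

Call:
{"method": "arm_command", "body": {"increments": [{"gripper":0.1,"linear":[0.05,0,0],"delta_rot":[0,0,0]},{"gripper":0.1,"linear":[0,0,0],"delta_rot":[0,0,0]}]}}

```text
t: 19.77
eef_pos: [435.3, 19.3, 69.5]
ee_rot: [[0.957, -0.29, -0.001], [-0.29, -0.957, 0.0], [-0.001, 0.0, -1.0]]
force: [-1.0, 0.3, -0.7]
finger_gap: 0.194
```

Call:
{"method": "arm_command", "body": {"increments": [{"gripper":0.1,"linear":[0.05,0,0],"delta_rot":[0,0,0]},{"gripper":0.1,"linear":[0,0,0],"delta_rot":[0,0,0]}]}}

```text
t: 20.02
eef_pos: [435.5, 19.2, 69.4]
ee_rot: [[0.957, -0.29, -0.001], [-0.29, -0.957, 0.0], [-0.001, 0.0, -1.0]]
force: [-3.9, 1.5, 0.3]
finger_gap: 0.194
```

Run:
```python
from h import *
p=camera_params('wrist');o=observe();e=np.array(o['eef_pos']);R=np.array(o['ee_rot']);print(e,o['force'])
im=look('wrist','w6.png')
def v(dy,z): return proj('wrist',e+R@np.array([0,dy,-z]),p)[1]
for dy in(0,-1,-2):
  print(dy,'knobtop near/far',[round(v(dy+s,11.5),1) for s in(9,-9)],'knobbase far',round(v(dy-9,-16.5),1),'disc far',[(D,round(v(dy-D/2,-16.5),1)) for D in(24,28,32)])
print('meas',170+545/3.3,170+408/3.3,170+325/3.3,170+285/3.3)
c=im[:,311].astype(int).min(1);print(c[240:345])
```

```text
[435.54447108  19.21952361  69.40194072] [-3.91413951  1.47658718  0.30361809]
0 knobtop near/far [np.float64(338.8), np.float64(296.1)] knobbase far 268.9 disc far [(24, np.float64(262.5)), (28, np.float64(258.2)), (32, np.float64(253.9))]
-1 knobtop near/far [np.float64(336.5), np.float64(293.6)] knobbase far 266.8 disc far [(24, np.float64(260.4)), (28, np.float64(256.1)), (32, np.float64(251.8))]
-2 knobtop near/far [np.float64(334.2), np.float64(291.1)] knobbase far 264.7 disc far [(24, np.float64(258.2)), (28, np.float64(253.9)), (32, np.float64(249.6))]
meas 335.1515151515151 293.6363636363636 268.4848484848485 256.3636363636364
[189 191 190 194 173 114 123 124 125 123 123 120 122 119 120 121 119 125
 133 136 137 133 137 133 132 133 133 131 124 115 116 120 118 115 116 117
 115 117 118 113 117 115 116 116 117 115 118 116 116 115 116 115 112 114
 123 131 127 129 130 133 130 130 131 128 130 129 130 128 132 132 130 130
 128 129 127 129 132 127 126 128 130 130 130 128 129 129 127 127 130 132
 128 128 125 133 122 116 116 112 113 112 115 113 113 110 111]
```

Call:
{"method": "arm_command", "body": {"increments": [{"gripper":0.1,"linear":[-0.16,0,0],"delta_rot":[0,0,0]},{"gripper":0.1,"linear":[0,0.1,0],"delta_rot":[0,0,0]},{"gripper":0.1,"linear":[0,0,0],"delta_rot":[0,0,0]}]}}

```text
t: 20.45
eef_pos: [434.7, 18.8, 69.9]
ee_rot: [[0.957, -0.29, 0.001], [-0.29, -0.957, 0.001], [0.001, -0.001, -1.0]]
force: [2.0, 1.9, -1.1]
finger_gap: 0.194
```

Call:
{"method": "arm_command", "body": {"increments": [{"gripper":0.1,"linear":[0,-0.1,0],"delta_rot":[0,0,0]},{"gripper":0.1,"linear":[0,-0.1,0],"delta_rot":[0,0,0]},{"gripper":0.1,"linear":[0,0,0],"delta_rot":[0,0,0]}]}}

```text
t: 20.82
eef_pos: [434.8, 20.4, 69.6]
ee_rot: [[0.957, -0.29, -0.0], [-0.29, -0.957, -0.0], [-0.0, 0.0, -1.0]]
force: [0.2, 0.6, 0.0]
finger_gap: 0.195
```

Call:
{"method": "arm_command", "body": {"increments": [{"gripper":0.1,"linear":[0,-0.07,0],"delta_rot":[0,0,0]},{"gripper":0.1,"linear":[0,0,0],"delta_rot":[0,0,0]}]}}

```text
t: 21.08
eef_pos: [435.0, 21.2, 69.6]
ee_rot: [[0.957, -0.29, -0.0], [-0.29, -0.957, -0.0], [-0.0, 0.0, -1.0]]
force: [0.0, 0.1, -1.9]
finger_gap: 0.197
```

Call:
{"method": "arm_command", "body": {"increments": [{"gripper":0.1,"linear":[0,-0.05,0],"delta_rot":[0,0,0]},{"gripper":0.1,"linear":[0,0,0],"delta_rot":[0,0,0]}]}}

```text
t: 21.32
eef_pos: [435.1, 21.5, 69.7]
ee_rot: [[0.957, -0.29, -0.0], [-0.29, -0.957, -0.0], [0.0, 0.0, -1.0]]
force: [-0.3, -0.6, -0.7]
finger_gap: 0.197
```

Call:
{"method": "arm_command", "body": {"increments": [{"gripper":0.1,"linear":[0,-0.05,0],"delta_rot":[0,0,0]},{"gripper":0.1,"linear":[0,0,0],"delta_rot":[0,0,0]}]}}

```text
t: 21.58
eef_pos: [435.2, 21.8, 69.6]
ee_rot: [[0.957, -0.29, -0.0], [-0.29, -0.957, -0.001], [-0.0, 0.001, -1.0]]
force: [-1.3, -3.1, -0.3]
finger_gap: 0.194
```

Call:
{"method": "arm_command", "body": {"increments": [{"gripper":0.1,"linear":[0,-0.05,0],"delta_rot":[0,0,0]},{"gripper":0.1,"linear":[0,0,0],"delta_rot":[0,0,0]}]}}

```text
t: 21.82
eef_pos: [435.3, 22.0, 69.6]
ee_rot: [[0.957, -0.29, -0.001], [-0.29, -0.957, -0.001], [-0.0, 0.001, -1.0]]
force: [-2.0, -4.8, -0.4]
finger_gap: 0.194
```

Call:
{"method": "arm_command", "body": {"increments": [{"gripper":0.1,"linear":[-0.06,0.2,0],"delta_rot":[0,0,0]},{"gripper":0.1,"linear":[0,0,0.2],"delta_rot":[0,0,0]},{"gripper":0.1,"linear":[0,0,0.2],"delta_rot":[0,0,0]},{"gripper":0.1,"linear":[0,0,0],"delta_rot":[0,0,0]}]}}

```text
t: 22.32
eef_pos: [434.1, 21.1, 65.3]
ee_rot: [[0.957, -0.29, -0.0], [-0.29, -0.957, 0.0], [-0.001, -0.0, -1.0]]
force: [-0.1, -0.1, -0.1]
finger_gap: 0.191
```

Call:
{"method": "arm_command", "body": {"increments": [{"gripper":0.1,"linear":[0,0,0.2],"delta_rot":[0,0,0]},{"gripper":0.1,"linear":[0,0,0.1],"delta_rot":[0,0,0]},{"gripper":0.1,"linear":[0,0,0],"delta_rot":[0,0,0]}]}}

```text
t: 22.7
eef_pos: [434.2, 20.9, 62.5]
ee_rot: [[0.957, -0.29, -0.0], [-0.29, -0.957, 0.0], [-0.0, 0.0, -1.0]]
force: [-0.7, 0.2, -1.1]
finger_gap: 0.194
```

Call:
{"method": "arm_command", "body": {"increments": [{"gripper":0.1,"linear":[0,0,0.2],"delta_rot":[0,0,0]},{"gripper":0.1,"linear":[0,0,0.1],"delta_rot":[0,0,0]},{"gripper":0.1,"linear":[0,0,0],"delta_rot":[0,0,0]},{"gripper":0.1,"linear":[0,0,0],"delta_rot":[0,0,0]}]}}

```text
t: 23.2
eef_pos: [434.3, 20.8, 59.7]
ee_rot: [[0.957, -0.29, 0.0], [-0.29, -0.957, -0.0], [0.0, 0.0, -1.0]]
force: [0.6, 0.5, -1.5]
finger_gap: 0.194
```

Call:
{"method": "arm_command", "body": {"increments": [{"gripper":0.1,"linear":[0,0,0.08],"delta_rot":[0,0,0]},{"gripper":0.1,"linear":[0,0,0],"delta_rot":[0,0,0]},{"gripper":0.1,"linear":[0,0,0],"delta_rot":[0,0,0]}]}}

```text
t: 23.58
eef_pos: [434.3, 20.8, 58.8]
ee_rot: [[0.957, -0.29, -0.0], [-0.29, -0.957, -0.0], [-0.0, 0.0, -1.0]]
force: [0.6, 0.1, -0.4]
finger_gap: 0.193
```

Call:
{"method": "arm_command", "body": {"increments": [{"gripper":0.35,"linear":[0,0,0],"delta_rot":[0,0,0]},{"gripper":0.5,"linear":[0,0,0],"delta_rot":[0,0,0]},{"gripper":0.5,"linear":[0,0,0],"delta_rot":[0,0,0]},{"gripper":0.5,"linear":[0,0,0],"delta_rot":[0,0,0]}]}}

```text
t: 24.08
eef_pos: [434.4, 20.8, 58.9]
ee_rot: [[0.957, -0.29, 0.0], [-0.29, -0.957, -0.0], [0.0, -0.0, -1.0]]
force: [0.5, -0.0, 0.7]
finger_gap: 0.497
```

Call:
{"method": "arm_command", "body": {"increments": [{"gripper":0.5,"linear":[0,0,-1],"delta_rot":[0,0,0]},{"gripper":0.5,"linear":[0,0,-3],"delta_rot":[0,0,0]},{"gripper":0.5,"linear":[0,0,-4],"delta_rot":[0,0,0]},{"gripper":0.5,"linear":[0,3,-3],"delta_rot":[0,0,0]},{"gripper":0.5,"linear":[0,3,0],"delta_rot":[0,0,0]},{"gripper":0.5,"linear":[0,0,0],"delta_rot":[0,0,0]},{"gripper":0.5,"linear":[0,0,0],"delta_rot":[0,0,0]}]}}

```text
t: 24.95
eef_pos: [416.9, -36.1, 168.9]
ee_rot: [[0.957, -0.29, 0.0], [-0.29, -0.957, 0.001], [-0.0, -0.001, -1.0]]
force: [-0.1, -0.1, 0.1]
finger_gap: 0.499
```

Run:
```python
from h import *
o=observe();print(o['t'],o['eef_pos'],o['force'])
im=look('wrist');t=look('top');s=look('scene')
cv2.imwrite('pics/fin.png',np.hstack([cv2.resize(im[60:330,210:450],(440,495),interpolation=2),cv2.resize(s[175:285,200:280],(360,495),interpolation=2)]))
a=cv2.imread('pics/top.png');d=cv2.absdiff(a,t).max(2)>50
n,l,st,c=cv2.connectedComponentsWithStats(d.astype('uint8'));print([list(map(int,x)) for x in st[1:] if x[4]>15])
```

```text
24.95 [416.93594987 -36.12444015 168.8531    ] [-0.09828918 -0.1048427   0.1059421 ]
[[200, 253, 163, 200, 14391], [218, 294, 6, 11, 28], [241, 300, 6, 14, 35], [265, 308, 6, 15, 21], [428, 309, 18, 17, 233], [288, 317, 5, 14, 21], [285, 370, 20, 22, 163], [263, 374, 6, 8, 16], [183, 428, 56, 52, 1595], [303, 452, 23, 28, 451]]
```

View pics/fin.png

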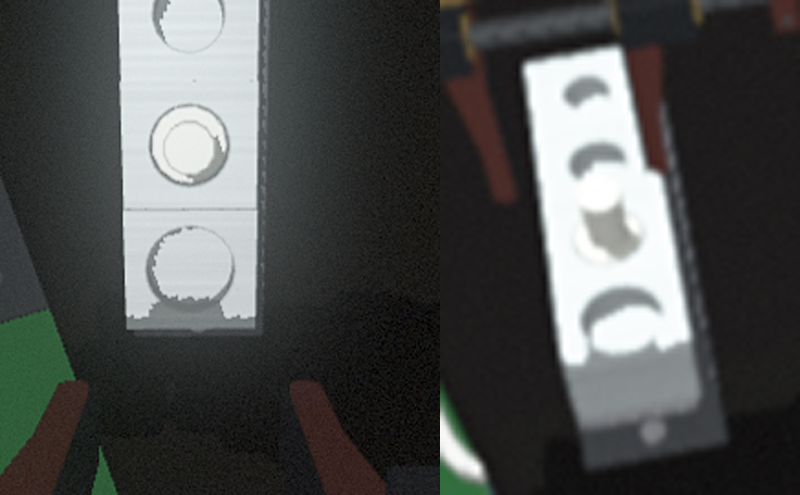

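The plug sits upright in bore 3 (wrist crop, about (190,145)), its disc flush and filling the mouth with only a thin ring of gap. The top-camera difference shows no bystander or tray plug moved; the only changes are the arm, the emptied pad and the gauge.

```bash
python3 -c "
from cell import *
print(finish_job())"
```

```text
the job is handed in; nothing more can be done
None
```

The job is handed in: the white plug from the pad is released in bore 3, upright, its disc flush with the step. I gripped it by the knob and set it on bore 1 at about 4–6 N, where it did not enter. I then slid it about on bore 2 at about 3–5 N, where it also did not enter. It then dropped freely into bore 3, about 24 s into the 70 s allowed.

**Last checks:**
- **Seating:** in the last wrist and scene pictures the disc fills bore 3 with only a thin gap around it. The tool was 58.8 mm high at release, against 58.6 mm worked out for fully home.
- **Surroundings:** comparing top-camera pictures from before and after shows changes only at the arm, the gauge and the emptied pad, so the tray plugs and bystanders look unmoved. The gripper was clear and touching nothing.
- **One disagreement:** the sideways play I felt in bore 3 was about 2.5 mm, where a 28 mm disc should give 1.5 mm. I put this down to give in the arm and the grip. A 24 mm disc would give about 5.5 mm, and both camera measurements of the disc came out at 28 mm.

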